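Lock a carving blank in the bench clamp with the thumb wedge

ROBOT

A 6-joint arm with a two-finger parallel gripper is mounted at the origin on the work surface. World frame = base frame: x ahead of the robot, y to its left, z up, the work surface at z = 0. Lengths are in m, angles in degrees, forces in N, time in s.
With the tool pointing down it reaches from about 0.3 to 0.75 m from the base axis. Payload 8.5 kg.
Tool frame: the origin (TCP) lies on the centre line of the jaws, within the pads' length; the fingertips stand 17 mm ahead of it and the grasp point (between the pads) lies 2 mm behind it (env.tip_extent is the distance from the TCP to the fingertips, in m); z points along the fingers, y is the direction in which the jaws open and shut (so a half turn about z gives the same grasp; the last joint's range is limited). The gripper opens to 85 mm and grips with 20 to 120 N. Pads are 22 mm wide; open, the fingers measure 114 mm over their backs; the gripper's body (76 mm by 85 mm) begins 54 mm behind the grasp point. The pads swing forward as they close: fully open they stand 13 mm farther back than shut.
Start: joints at [-86.591, 21.807, 74.336, -0, 83.858, -12.336], TCP at [0.149, -0.529, 0.248] pointing down, gripper open.
Joint ranges: [-178.18, 178.18], [-50.72, 133.34], [12.68, 142.11], [-81.47, 261.47], [9.98, 163.14], [-165.26, 165.26]. Speed limits (degrees/s): [136.94, 136.94, 180, 180, 180, 180].

INTERFACE

Orientations are given as a 3x3 rotation matrix whose columns are the frame's x, y, z axes.
In Python, from rig import telemetry, get_image, camera_params, close_job, env gives the robot as it stands.
- The arm moves only by the tool apply_moves, never from a script. Its argument "motion" is a list of rows, each an object of numbers: "tx", "ty", "tz": the shift along the tool's x, y, z in cm; "turn": the turn about the tool's z in degrees; "jaw": the gripper's target within -1 to 1 (fully open at 1, half-way at 0, shut at -1). In form: [{"tx": .., "ty": .., "tz": .., "turn": .., "jaw": ..}, ...]. A call has 1 to 5 rows; each row is the pose to reach, as a shift and turn from the pose measured when the call began, along the tool's axes at that moment; what a row does not reach only later rows make up. A row lasts 1/12 s, in which the tool goes at most 41.7 mm and 7.16 degrees, less where a joint would pass 70% of its speed; a pose out of reach is approached as far as the arm can. A call with a gripper value outside its range is refused whole. The fingers move at their own pace and stop on an object; "squeeze" is the grip in N (left out, the last holds). Time passes only in rows, so rows that repeat a pose let the fingers close. It gives the time, the measured TCP pose, the force and the opening at its end, in the units of the state.
- telemetry.observe(): the state, without advancing time (a new reading comes with each control period).
- get_image(name): name is "scene" or "top" or "wrist"; returns (picture, depth): 384x512x3 uint8, red, green, blue; 384x512 float32, m along the optical axis (not along the pixel's ray), 0 where there is no reading.
- camera_params(name): a dict with "fx", "fy", "cx", "cy" (pixels), "rvec" (rotation vector, rad) and "tvec" (3), from world to camera coordinates, as OpenCV has them. Camera axes: x right, y down, z forward; pixel columns grow to the right and rows downward; lengths in m; the calibration is good to about 2 mm. A picture is of the moment at which its call begins: read the wrist's pose just before it. camera_params takes no time and is no camera call; for the wrist camera it gives the pose at the moment of the call.
- close_job(): hands the job in, once; it reports no verdict.
The state is a dict: "time_s": time; "q": joint angles; "qvel": joint speeds; "joint_efforts": joint torques, N m; "position": TCP position; "tool_rot": TCP orientation; "ft_force": force on the tool from outside, world axes, zero at the start; "wrist_torque": the same for the moment, N m; "grip_width": finger opening in m.
Only numpy, scipy, OpenCV 4.12 (cv2) and the standard library are available. Lean on these libraries where they do the work, as an engineer would, in place of code of your own. Each camera call takes 0.05 s, during which the arm holds its last target. There are 200 camera calls.

TASK

Slide the blue jaw of the bench clamp up until it nips the half-carved wooden bird against the green-padded dog, then thumb the orange wedge along between the fence and the jaw's sloping back until it jams the jaw fast. The bird must stay firmly clamped when you let go, but do not overdrive the wedge or lean on the jaw so hard that the soft wood is bruised, and leave the gouge and the offcut on the clamp's board and the mallet, glue bottle and mug beside it where they are.

Things in the scene. Friction and masses are not known exactly. Their poses are not given: they have to be found in the camera images.
- clamp: Plywood board of the bench clamp, 220 x 340 x 18 mm, fixed to the bench, turned a little. Origin on its underside; x is the clamping direction (fence to dog, roughly away from the robot), y the direction the wedge is driven in, z up. On it stands a dark fence 26 x 270 x 26 mm, its guiding face at x = -70 mm, from y = -190 to +80 mm. Then come the wedge's channel, jaw, bird, dog.
- jaw (a joint): Blue sliding jaw, y = -55 to +65 mm of the clamp, top 44.5 mm above the bench. Value: travel (m) along the clamp's +x; 0 = backed off, at most 0.04; flat front at x = -34 mm + value. Slides with 2 N friction and by itself holds no more than that. Its back slopes 10 degrees, so the channel narrows towards +y; the wedge goes in and jams only with the jaw up against the bird.
- jaw_handle (a point): Middle of the back face (looking to the clamp's -x, the fence side) of the dark block standing on the jaw as its handle: 16 mm along x, 40 mm along y, 44.5 to 84.5 mm above the bench, this point at 64.5 mm. Push it along +x or pinch it from above.
- wedge_heel (a point): On the loose orange wedge's flat heel face (looks to the clamp's -y), 43 mm above the bench; axes as the clamp's. Wedge 80 mm long (y), 26 mm high, 44 mm across at the heel, straight side 22 mm to -x of this point. Thumb block at the heel, flush with it: 32 (x) x 24 (y) mm, top 80 mm above the bench; push the heel face at any height, low is best. Waxed: friction 0.28 or so.
- wedge_tip (a point): Middle of the wedge's thin end (30 mm across), same height as the heel point. It starts clear of the jaw, pointing into the channel, and is driven 60 to 145 mm before it jams, as the dog's place decides. A steady push of 14 to 20 N on the jammed wedge squeezes the bird with some 9 to 17 N, as wanted, and it stays jammed; under 10 N may not hold, over 24 N may bruise.
- dog: Fixed dark stop block, 70 mm along y, 45 mm high, on the board's far side, with a green spring-backed pad 60 mm wide and 5 to 35 mm above the board. Origin on the pad's face, level with the board's top; the face looks to the clamp's -x. The pad gives 1 mm per 12 N. Its place along x differs by some mm from case to case.
- blank: Half-carved bird of pale soft wood, loose: flat-sided foot 46 mm (x) x 120 mm (y) x 30 mm high, rounded body, neck and head on top, 72 mm high in all. Origin at the centre of its underside. It stands between jaw and dog, 2 to 5 mm off the pad. A squeeze of 6 N or more holds it firm; more than 22 N bruises it.
- gouge: Short carving gouge lying on the board's +y end, 170 mm long; bystander.
- offcut: Pale wood offcut 30 x 55 x 22 mm on the board beside the dog; bystander.
- mallet: Round carver's mallet standing on its head, 76 mm wide, 220 mm high; bystander.
- glue: White glue bottle, 60 mm wide, 160 mm high; bystander.
- mug: Blue mug, 80 mm wide, 90 mm high; bystander.
Things that resemble listed ones, but are neither listed nor needed, are in the scene too. There is more than one size of the part that bears wedge_heel; the job needs the largest.

How it is judged (in metres and radians):
On the way:
1. the jaw, slid up by hand, nips the bird against the dog's pad while the wedge is still out (moved less than 30 mm) (contact force between blank and dog above 1 N and distance of wedge_heel from where it was at the start of the episode below 0.03 m), for 0.2 s.
At the end, for the whole second after the job is handed in: The bird stands upright (within 0.1 rad), at rest, squeezed against the dog's pad with more than 6 N (and never more than 22 N), which only the jammed wedge can keep up; the wedge lies flat (within 0.1 rad) more than 50 mm from where it started (contact force between blank and dog above 6 N and distance of wedge_heel from where it was at the start of the episode above 0.05 m and linear speed of blank below 0.01 m/s and angle between each of blank, wedge_heel's own z axis and vertical below 0.1 rad); the robot touches nothing.
It fails at once if the bird is squeezed with more than 22 N (bruised) (contact force between blank and dog above 22 N).
It fails at once if the gouge or offcut on the board, the mallet, the glue bottle or the mug is moved more than 30 mm (distance of any of gouge, offcut, mallet, glue, mug from where it was at the start of the episode above 0.03 m).
It also fails if it takes over 64 s, if anything falls off the work surface, if the arm or the gripper's body presses on something with over 40 N, if the wrist force passes 120 N, or if a joint passes its speed limit or range.

## Working session

There is one attempt and no reset: what is moved stays moved. The work goes in short steps, Python scripts to look and compute and a tool call to move; the robot and the scene stay as the last step left them, time stands still between calls to the robot, and variables do not carry over. Pictures are saved under pics/ and viewed, about 8 in all and at most 12, crops included, and the job is handed in when it is done.

Besides the shell and the picture viewer there is one more tool, called as name([rows], argument=value, ...), one row to a line, values as JSON. apply_moves: Moves the arm, as the interface text tells. Its arguments: {"type":"object","properties":{"motion":{"type":"array"},"squeeze":{"type":"number"}},"required":["motion"]}

```bash
ls; mkdir -p pics; cat > h.py <<'E'
import numpy as np, cv2
from rig import telemetry, get_image, camera_params, env
def cam(n):
    p=camera_params(n); R=cv2.Rodrigues(np.array(p["rvec"],float))[0]
    return p,R,np.array(p["tvec"],float).ravel()
def cloud(d,c):
    p,R,t=c; v,u=np.mgrid[:d.shape[0],:d.shape[1]]
    X=np.stack([(u-p["cx"])/p["fx"]*d,(v-p["cy"])/p["fy"]*d,d],-1)
    return (X-t)@R
def save(n,f):
    im,d=get_image(n); c=cam(n); cv2.imwrite(f,im[...,::-1]); np.savez(f[:-4]+".npz",im=im,d=d,P=cloud(d,c)); return im,d,c
E
python3 - <<'E'
from h import *
for n in("scene","top"):
    im,d,c=save(n,f"pics/{n}0.png"); print(n,-c[1].T@c[2])
s=telemetry.observe();print(s["time_s"],s["position"],s["tool_rot"],s["ft_force"])
E
```

```text
pics
scene [ 1.1652565  -0.3702088   0.80602439]
top [0.31616683 0.01107076 1.50297467]
0.1 [ 0.14923276 -0.52909751  0.24777631] [[ 9.62464051e-01  2.71409178e-01 -9.59929900e-05]
 [ 2.71409064e-01 -9.62463176e-01  1.32511584e-03]
 [ 2.67258884e-04 -1.30142973e-03 -9.99999117e-01]] [ 0.32612085 -0.54558838  0.63516808]
```

View pics/top0.png

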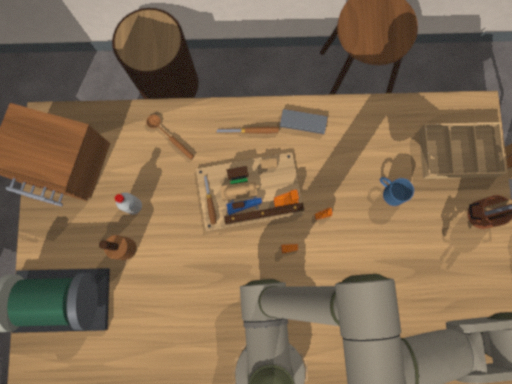

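View pics/scene0.png

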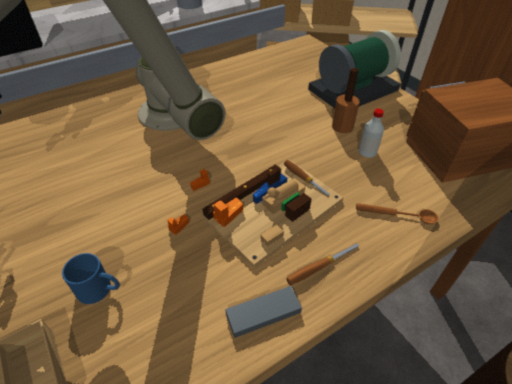

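The top view shows the board around (250,190), with the fence at (265,213), the blue jaw at (243,205), the large orange wedge at (287,198) in the channel mouth, and the dog at (237,175). Two smaller orange decoys lie off the board.

```bash
python3 - <<'E'
from h import *
z=np.load("pics/top0.npz");P=z["P"];hsv=cv2.cvtColor(z["im"],cv2.COLOR_RGB2HSV)
for (v,u) in [(205,243),(198,287),(175,237),(213,265),(207,302),(219,226),(165,197),(152,294),(229,205),(181,238)]: print((u,v),P[v,u].round(3),hsv[v,u])
roi=np.zeros(hsv.shape[:2],bool);roi[150:235,190:305]=1
for nm,lo,hi in[("blue",(105,120,60),(125,255,255)),("orange",(5,200,150),(14,255,255)),("green",(50,100,30),(90,255,255))]:
    m=(cv2.inRange(hsv,lo,hi)>0)&roi; q=P[m]; print(nm,m.sum(),q.mean(0).round(3),q.min(0).round(3),q.max(0).round(3))
# board plane outline
m=roi&(abs(P[...,2]-.018)<.005); r=cv2.minAreaRect(P[m][:,:2].astype(np.float32)*1000); print(r)
p,R,t=cam("wrist");s=telemetry.observe();T=np.array(s["tool_rot"]);print("wrist cam in tool", T.T@(-R.T@t-np.array(s["position"])), (T.T@R.T).round(2).tolist(),p["fx"])
E
```

```text
(243, 205) [0.539 0.071 0.085] [ 0 65 63]
(287, 198) [ 0.566 -0.076  0.041] [ 13 214 174]
(237, 175) [0.645 0.09  0.063] [  9 124  74]
(265, 213) [ 0.517 -0.001  0.041] [ 11 136  75]
(302, 207) [ 0.533 -0.124  0.049] [ 13 144  55]
(226, 219) [0.5   0.13  0.046] [ 10 151  71]
(197, 165) [0.697 0.232 0.006] [ 16 113 173]
(294, 152) [ 0.736 -0.108  0.002] [ 15 114 152]
(205, 229) [0.473 0.205 0.001] [ 16 108 166]
(238, 181) [0.625 0.087 0.056] [ 69 172 117]
blue 163 [0.545 0.069 0.044] [0.519 0.015 0.035] [0.565 0.123 0.053]
orange 238 [ 0.562 -0.072  0.059] [ 0.316 -0.107  0.034] [0.586 0.011 1.503]
green 65 [0.629 0.088 0.051] [0.619 0.06  0.019] [0.637 0.117 0.059]
((628.005615234375, 61.98393249511719), (282.29913330078125, 352.54156494140625), 8.776030540466309)
wrist cam in tool [ 0.0846462  -0.00027937 -0.12493451] [[0.0, -0.95, -0.32], [1.0, 0.0, 0.0], [-0.0, -0.32, 0.95]] 341.04230190327775
```

apply_moves([
  {"tx":58.5,"ty":-41.7,"tz":0,"turn":7,"jaw":-1},
  {"tx":58.5,"ty":-41.7,"tz":0,"turn":8,"jaw":-1},
  {"tx":58.5,"ty":-41.7,"tz":0,"turn":8,"jaw":-1},
  {"tx":58.5,"ty":-41.7,"tz":0,"turn":8,"jaw":-1},
  {"tx":58.5,"ty":-41.7,"tz":0,"turn":8,"jaw":-1},
])

```text
time_s: 0.52
position: [0.2804, -0.3651, 0.2481]
tool_rot: [[0.991, 0.134, -0.0], [0.134, -0.991, 0.002], [0.0, -0.002, -1.0]]
ft_force: [1.2, 0.3, 0.3]
grip_width: 0.0255
```

apply_moves([
  {"tx":37,"ty":-34.9,"tz":0,"turn":0,"jaw":-1},
  {"tx":37,"ty":-34.9,"tz":0,"turn":0,"jaw":-1},
  {"tx":37,"ty":-34.9,"tz":0,"turn":0,"jaw":-1},
  {"tx":37,"ty":-34.9,"tz":0,"turn":0,"jaw":-1},
  {"tx":37,"ty":-34.9,"tz":0,"turn":0,"jaw":-1},
])

```text
time_s: 0.93
position: [0.4113, -0.2028, 0.2485]
tool_rot: [[0.991, 0.134, -0.0], [0.134, -0.991, 0.002], [-0.0, -0.002, -1.0]]
ft_force: [-0.0, -1.8, -0.4]
grip_width: -0.0
```

apply_moves([
  {"tx":22.5,"ty":-20,"tz":0,"turn":0,"jaw":-1},
  {"tx":22.5,"ty":-20,"tz":0,"turn":0,"jaw":-1},
  {"tx":22.5,"ty":-20,"tz":0,"turn":0,"jaw":-1},
  {"tx":22.5,"ty":-20,"tz":0,"turn":0,"jaw":-1},
  {"tx":22.5,"ty":-20,"tz":0,"turn":0,"jaw":-1},
])

```text
time_s: 1.35
position: [0.5468, -0.0443, 0.2485]
tool_rot: [[0.991, 0.134, -0.001], [0.134, -0.991, 0.002], [-0.001, -0.002, -1.0]]
ft_force: [-0.2, -0.9, 0.1]
grip_width: 0.0001
```

apply_moves([
  {"tx":6.2,"ty":-6.6,"tz":0,"turn":0,"jaw":-1},
  {"tx":6.2,"ty":-6.6,"tz":0,"turn":0,"jaw":-1},
  {"tx":6.2,"ty":-6.6,"tz":0,"turn":0,"jaw":-1},
  {"tx":6.2,"ty":-6.6,"tz":0,"turn":0,"jaw":-1},
  {"tx":6.2,"ty":-6.6,"tz":0,"turn":0,"jaw":-1},
])

```text
time_s: 1.77
position: [0.599, 0.0293, 0.248]
tool_rot: [[0.991, 0.135, -0.002], [0.135, -0.991, 0.002], [-0.002, -0.002, -1.0]]
ft_force: [0.6, 0.1, -0.2]
grip_width: -0.0
```

```bash
python3 - <<'E'
from h import *
im,d,c=save("wrist","pics/w1.png"); s=telemetry.observe(); print(s["position"],s["time_s"])
E
```

```text
[0.59882123 0.02854083 0.24835612] 1.8167
```

View pics/w1.png

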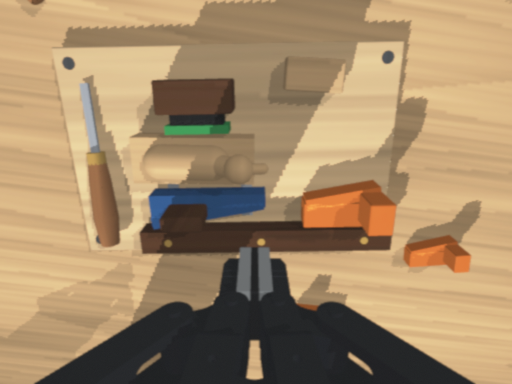

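The wrist view shows the whole clamp: jaw at (207,205), handle at (183,215), wedge at (340,205) with its thumb block at (378,215), fence along row 237, bird at (195,158), pad at (197,128). The gouge is at (100,165) and the offcut at (315,73).

```bash
cat > meas.py <<'E'
from h import *
import sys
def run(f,clamp=None):
    z=np.load(f);P=z["P"];im=z["im"];hsv=cv2.cvtColor(im,cv2.COLOR_RGB2HSV)
    H,S,V=[hsv[...,i].astype(int) for i in range(3)]
    return P,H,S,V
E
python3 - <<'E'
from meas import *
P,H,S,V=run("pics/w1.npz")
r=np.zeros(H.shape,bool)
fr=r.copy();fr[218:256,135:396]=1
dark=(V<110)&~((H>105)&(H<130)&(S>120))
f=fr&dark&(abs(P[...,2]-.044)<.004)
q=P[f]
rect=cv2.minAreaRect((q[:,:2]*1000).astype(np.float32)); print("fence",rect,f.sum())
a=np.array(sorted(cv2.boxPoints(rect).tolist()))
# long side dir
e=[a_ for a_ in cv2.boxPoints(rect)]; L=max([(e[1]-e[0]),(e[2]-e[1])],key=np.linalg.norm); L=L/np.linalg.norm(L); L=L if L[1]>0 else -L
y=L;x=np.array([y[1],-y[0]]); c=np.array(rect[0])
# fence centre clamp = (-83,-55)
o=c-(-83*x-55*y); yaw=np.degrees(np.arctan2(x[1],x[0])); print("yaw",yaw,"origin",o)
np.savez("clamp.npz",o=o,x=x,y=y)
def C(q): return np.c_[(q[:,:2]*1000-o)@x,(q[:,:2]*1000-o)@y,q[:,2]*1000]
def rep(n,m):
    q=C(P[m]); print(n,m.sum(),"p2",np.percentile(q,2,0).round(1),"p98",np.percentile(q,98,0).round(1))
org=(H>=3)&(H<=14)&(S>180)&(V>80)
bx=r.copy();bx[175:240,295:400]=1
rep("wedge all",org&bx); rep("wedge top44",org&bx&(abs(P[...,2]-.044)<.004)); rep("thumb top",org&bx&(P[...,2]>.076))
blue=(H>105)&(H<130)&(S>120); bx=r.copy();bx[180:235,140:275]=1; rep("jaw top",blue&bx&(abs(P[...,2]-.0445)<.004))
bx=r.copy();bx[190:245,150:215]=1; rep("handle top",bx&(P[...,2]>.08)&(P[...,2]<.09))
g=(H>50)&(H<90)&(S>100);bx=r.copy();bx[115:140,150:240]=1; rep("pad",g&bx)
bx=r.copy();bx[130:190,130:260]=1; rep("blank foot",bx&(abs(P[...,2]-.048)<.003)&~blue)
bx=r.copy();bx[75:115,145:240]=1; rep("dog top",bx&(abs(P[...,2]-.063)<.004)); 
bx=r.copy();bx[40:255,50:400]=1; rep("board",bx&(abs(P[...,2]-.018)<.003))
E
```

```text
fence ((526.6634521484375, 7.758094787597656), (41.55467224121094, 267.1118469238281), 8.62157917022705) 4922
yaw 8.621576 origin [600.48062897  74.57892609]
wedge all 3509 p2 [ -73.2 -171.1   26.6] p98 [-32.6 -96.4  80.3]
wedge top44 1846 p2 [ -73.8 -165.9   41.2] p98 [-33.7 -96.8  45.8]
thumb top 772 p2 [ -66.7 -172.8   77. ] p98 [ -36.2 -151.3   81.4]
jaw top 1898 p2 [-66.4 -50.8  41.7] p98 [-36.6  62.6  45.4]
handle top 685 p2 [-59.8   5.4  80.6] p98 [-44.7  42.8  85. ]
pad 581 p2 [ 27.3 -19.8  46.5] p98 [34.9 37.6 54.2]
blank foot 2274 p2 [-23.3 -43.4  45.9] p98 [23.  74.5 49.1]
dog top 2792 p2 [ 46.4 -24.7  60.8] p98 [75.  42.  64.1]
board 37729 p2 [ -83.7 -183.8   16. ] p98 [105.2 144.8  19.3]
```

apply_moves([
  {"tx":-7.2,"ty":-6.8,"tz":0,"turn":-0.9,"jaw":-1},
  {"tx":-7.2,"ty":-6.8,"tz":5,"turn":-0.9,"jaw":-1},
  {"tx":-7.2,"ty":-6.8,"tz":8,"turn":-0.9,"jaw":-1},
  {"tx":-7.2,"ty":-6.8,"tz":12,"turn":-0.9,"jaw":-1},
  {"tx":-7.2,"ty":-6.8,"tz":14,"turn":-0.9,"jaw":-1},
])

```text
time_s: 2.23
position: [0.5158, 0.086, 0.1076]
tool_rot: [[0.989, 0.148, -0.002], [0.148, -0.989, 0.002], [-0.002, -0.002, -1.0]]
ft_force: [1.4, 0.3, 0.3]
grip_width: 0.0002
```

apply_moves([
  {"tx":0,"ty":0,"tz":3,"turn":0,"jaw":-1},
  {"tx":0,"ty":0,"tz":3,"turn":0,"jaw":-1},
  {"tx":0,"ty":0,"tz":3,"turn":0,"jaw":-1},
])

```text
time_s: 2.48
position: [0.5153, 0.0849, 0.0777]
tool_rot: [[0.989, 0.146, -0.004], [0.146, -0.989, 0.002], [-0.004, -0.002, -1.0]]
ft_force: [1.0, 0.2, 0.7]
grip_width: 0.0001
```

```bash
python3 - <<'E'
from h import *
im,d,c=save("wrist","pics/w2.png"); s=telemetry.observe(); print(s["position"],s["time_s"],s["ft_force"])
k=np.load("clamp.npz");p=s["position"][:2]*1000-k["o"];print("tcp clamp",p@k["x"],p@k["y"])
E
```

```text
[0.5163696  0.08500341 0.07903003] 2.5333 [0.13860333 0.21753345 0.32179454]
tcp clamp -81.59786402196119 22.91557298167485
```

View pics/w2.png

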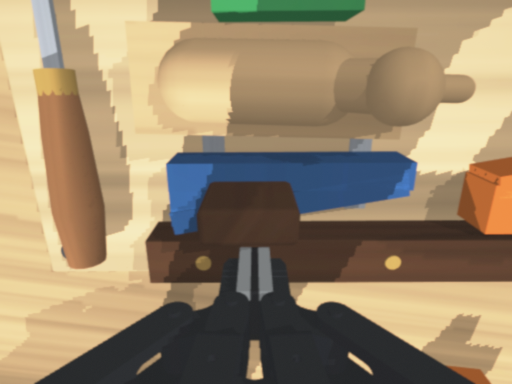

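The close view shows the closed fingertips (255,260) directly behind the handle block (248,210), with nothing in between. I'll push now.

apply_moves([
  {"tx":0,"ty":0,"tz":0.6,"turn":0,"jaw":-1},
  {"tx":0.5,"ty":0,"tz":0.6,"turn":0,"jaw":-1},
  {"tx":1,"ty":0,"tz":0.6,"turn":0,"jaw":-1},
  {"tx":1.4,"ty":0,"tz":0.6,"turn":0,"jaw":-1},
  {"tx":1.4,"ty":0,"tz":0.6,"turn":0,"jaw":-1},
])

```text
time_s: 2.95
position: [0.5313, 0.0871, 0.0736]
tool_rot: [[0.989, 0.147, 0.001], [0.147, -0.989, 0.001], [0.001, -0.001, -1.0]]
ft_force: [-0.7, 0.2, -0.6]
grip_width: -0.0
```

apply_moves([
  {"tx":0.3,"ty":0,"tz":0,"turn":0,"jaw":-1},
  {"tx":0.5,"ty":0,"tz":0,"turn":0,"jaw":-1},
  {"tx":0.5,"ty":0,"tz":0,"turn":0,"jaw":-1},
])

```text
time_s: 3.2
position: [0.5367, 0.088, 0.0736]
tool_rot: [[0.989, 0.147, 0.001], [0.147, -0.989, 0.002], [0.002, -0.001, -1.0]]
ft_force: [-0.3, 0.3, 0.1]
grip_width: -0.0001
```

```bash
cat > jaw.py <<'E'
from h import *
import sys
im,d,c=save("wrist",sys.argv[1]); s=telemetry.observe()
k=np.load("clamp.npz");o,x,y=k["o"],k["x"],k["y"]
p=s["position"][:2]*1000-o;print("t",s["time_s"],"tcp clamp",p@x,p@y,"F",s["ft_force"]@np.r_[x,0],s["ft_force"]@np.r_[y,0],s["ft_force"][2])
P=cloud(d,c);hsv=cv2.cvtColor(im,cv2.COLOR_RGB2HSV);H,S,V=[hsv[...,i].astype(int) for i in range(3)]
cx=(P[...,:2]*1000-o)@x;cy=(P[...,:2]*1000-o)@y;z=P[...,2]*1000
def rep(n,m): print(n,m.sum(),"x",np.percentile(cx[m],[2,98]).round(1),"y",np.percentile(cy[m],[2,98]).round(1)) if m.sum()>20 else print(n,"none")
blue=(H>105)&(H<130)&(S>120)&(abs(z-44.5)<3); g=(H>50)&(H<90)&(S>100)&(z>30)
rep("jaw",blue); rep("pad",g)
rep("foot",(H>10)&(H<25)&(abs(z-48)<2.5)&(cx>-30)&(cx<45)&(cy>-60)&(cy<100)&~blue)
rep("wedge",(H>=3)&(H<=14)&(S>180)&(z>40)&(cx>-85)&(cx<-20)); rep("thumb",(H>=3)&(H<=14)&(S>180)&(z>76)&(cx>-85)&(cx<-20))
E
python3 jaw.py pics/w3.png
```

```text
t 3.25 tcp clamp -61.05627197522777 22.818679229334833 F -0.18571724570289874 -0.2988614008006842 0.48877823826149125
jaw 8314 x [-56.8 -25.7] y [-50.9  63.8]
pad 3283 x [26.6 34.6] y [-18.1  38.6]
foot 10766 x [-23.4  22.7] y [-40.8  75.5]
wedge 805 x [-74.1 -42.9] y [-109.5  -94.2]
thumb none
```

apply_moves([
  {"tx":0.2,"ty":0,"tz":0,"turn":0,"jaw":-1},
  {"tx":0.35,"ty":0,"tz":0,"turn":0,"jaw":-1},
  {"tx":0.35,"ty":0,"tz":0,"turn":0,"jaw":-1},
])

```text
time_s: 3.5
position: [0.5402, 0.0885, 0.0736]
tool_rot: [[0.989, 0.147, 0.002], [0.147, -0.989, 0.002], [0.002, -0.001, -1.0]]
ft_force: [-2.2, -0.2, -0.3]
grip_width: 0.0
```

apply_moves([
  {"tx":0.08,"ty":0,"tz":0,"turn":0,"jaw":-1},
  {"tx":0.08,"ty":0,"tz":0,"turn":0,"jaw":-1},
])

```text
time_s: 3.67
position: [0.541, 0.0887, 0.0736]
tool_rot: [[0.989, 0.147, 0.001], [0.147, -0.989, 0.002], [0.002, -0.001, -1.0]]
ft_force: [-2.9, -1.0, 1.6]
grip_width: 0.0002
```

apply_moves([
  {"tx":0.08,"ty":0,"tz":0,"turn":0,"jaw":-1},
  {"tx":0.08,"ty":0,"tz":0,"turn":0,"jaw":-1},
])

```text
time_s: 3.83
position: [0.5418, 0.0888, 0.0736]
tool_rot: [[0.989, 0.147, 0.001], [0.147, -0.989, 0.002], [0.001, -0.001, -1.0]]
ft_force: [-3.3, -0.6, 1.3]
grip_width: 0.0001
```

apply_moves([
  {"tx":0.06,"ty":0,"tz":0,"turn":0,"jaw":-1},
  {"tx":0.06,"ty":0,"tz":0,"turn":0,"jaw":-1},
])

```text
time_s: 4.0
position: [0.5424, 0.0889, 0.0736]
tool_rot: [[0.989, 0.147, 0.001], [0.147, -0.989, 0.002], [0.001, -0.001, -1.0]]
ft_force: [-2.3, -1.2, 1.7]
grip_width: -0.0
```

apply_moves([
  {"tx":0.05,"ty":0,"tz":0,"turn":0,"jaw":-1},
  {"tx":0.05,"ty":0,"tz":0,"turn":0,"jaw":-1},
])

```text
time_s: 4.17
position: [0.5427, 0.0889, 0.0736]
tool_rot: [[0.989, 0.147, 0.0], [0.147, -0.989, 0.002], [0.001, -0.001, -1.0]]
ft_force: [-4.5, -1.4, 2.3]
grip_width: -0.0003
```

```bash
python3 jaw.py pics/w4.png
```

```text
t 4.2167 tcp clamp -54.994121901123826 22.82916162228591 F -4.771176234115018 -1.2746325645559695 3.3043252005505845
jaw 7609 x [-51.2 -21.2] y [-50.8  63.8]
pad 2967 x [27.4 34.7] y [-18.2  38.6]
foot 10569 x [-18.9  26.4] y [-39.9  76.2]
wedge 1053 x [-73.9 -42.7] y [-110.8  -94.3]
thumb none
```

apply_moves([
  {"tx":0.05,"ty":0,"tz":0,"turn":0,"jaw":-1},
  {"tx":0.05,"ty":0,"tz":0,"turn":0,"jaw":-1},
])

```text
time_s: 4.38
position: [0.5427, 0.0889, 0.0736]
tool_rot: [[0.989, 0.147, -0.001], [0.147, -0.989, 0.001], [-0.0, -0.001, -1.0]]
ft_force: [-6.7, -2.3, 3.6]
grip_width: -0.0001
```

apply_moves([
  {"tx":0.05,"ty":0,"tz":0,"turn":0,"jaw":-1},
  {"tx":0.05,"ty":0,"tz":0,"turn":0,"jaw":-1},
])

```text
time_s: 4.55
position: [0.5427, 0.0889, 0.0736]
tool_rot: [[0.989, 0.147, -0.002], [0.147, -0.989, 0.001], [-0.002, -0.001, -1.0]]
ft_force: [-6.8, -2.3, 3.8]
grip_width: 0.0001
```

apply_moves([
  {"tx":0.1,"ty":0,"tz":0,"turn":0,"jaw":-1},
  {"tx":0.1,"ty":0,"tz":0,"turn":0,"jaw":-1},
  {"tx":0.1,"ty":0,"tz":0,"turn":0,"jaw":-1},
  {"tx":0.1,"ty":0,"tz":0,"turn":0,"jaw":-1},
])

```text
time_s: 4.88
position: [0.5429, 0.089, 0.0737]
tool_rot: [[0.989, 0.147, -0.004], [0.147, -0.989, 0.001], [-0.004, -0.001, -1.0]]
ft_force: [-7.6, -1.4, 5.4]
grip_width: -0.0001
```

apply_moves([
  {"tx":0.12,"ty":0,"tz":0,"turn":0,"jaw":-1},
  {"tx":0.12,"ty":0,"tz":0,"turn":0,"jaw":-1},
  {"tx":0.12,"ty":0,"tz":0,"turn":0,"jaw":-1},
  {"tx":0.12,"ty":0,"tz":0,"turn":0,"jaw":-1},
])

```text
time_s: 5.22
position: [0.543, 0.089, 0.0737]
tool_rot: [[0.989, 0.148, -0.007], [0.148, -0.989, 0.0], [-0.007, -0.001, -1.0]]
ft_force: [-9.1, -3.0, 6.3]
grip_width: 0.0002
```

```bash
python3 jaw.py pics/w5.png
```

```text
t 5.2667 tcp clamp -54.686018357330205 22.855509073233396 F -10.377653243211688 -0.6984872715613251 6.699223203635952
jaw 7591 x [-51.  -21.1] y [-50.8  63.8]
pad 3004 x [27.6 34.9] y [-18.3  38.6]
foot 10583 x [-18.6  26.7] y [-40.   76.2]
wedge 1088 x [-73.9 -42.7] y [-111.1  -94.3]
thumb none
```

apply_moves([
  {"tx":-0.8,"ty":0,"tz":0,"turn":0,"jaw":-1},
  {"tx":-1.5,"ty":0,"tz":0,"turn":0,"jaw":-1},
  {"tx":-1.5,"ty":0,"tz":-3,"turn":0,"jaw":-1},
  {"tx":-1.5,"ty":0,"tz":-6,"turn":0,"jaw":-1},
  {"tx":-1.5,"ty":0,"tz":-7,"turn":0,"jaw":-1},
])

```text
time_s: 5.68
position: [0.5299, 0.0867, 0.1475]
tool_rot: [[0.989, 0.148, 0.0], [0.148, -0.989, 0.0], [0.0, -0.0, -1.0]]
ft_force: [0.4, 0.3, 0.0]
grip_width: -0.0001
```

apply_moves([
  {"tx":0,"ty":22.6,"tz":0,"turn":0,"jaw":-1},
  {"tx":0,"ty":22.6,"tz":0,"turn":0,"jaw":-1},
  {"tx":0,"ty":22.6,"tz":0,"turn":0,"jaw":-1},
  {"tx":0,"ty":22.6,"tz":0,"turn":0,"jaw":-1},
  {"tx":0,"ty":22.6,"tz":0,"turn":0,"jaw":-1},
])

```text
time_s: 6.1
position: [0.5605, -0.1211, 0.1474]
tool_rot: [[0.989, 0.148, 0.002], [0.148, -0.989, -0.0], [0.002, 0.0, -1.0]]
ft_force: [0.9, 0.7, 0.1]
grip_width: -0.0004
```

```bash
python3 jaw.py pics/w6.png; python3 -c "
from h import *
print(telemetry.observe()['position'],telemetry.observe()['tool_rot'])"
```

```text
t 6.15 tcp clamp -68.63004215742275 -194.76301837106044 F -1.0562946070918642 -7.393522934979738 -0.06143031410205163
jaw 1637 x [-38.9 -19.2] y [-62.4 -22.3]
pad none
foot 1740 x [-17.4  27. ] y [-51.4 -30.3]
wedge 5807 x [-72.1 -33.7] y [-182.6 -109. ]
thumb 1943 x [-65.9 -36. ] y [-182.2 -159.5]
[ 0.56182257 -0.12827145  0.14735061] [[ 0.98975308  0.14274202  0.00368328]
 [ 0.14275528 -0.98975136 -0.00362922]
 [ 0.00312749  0.00411784 -0.99998663]]
```

View pics/w6.png

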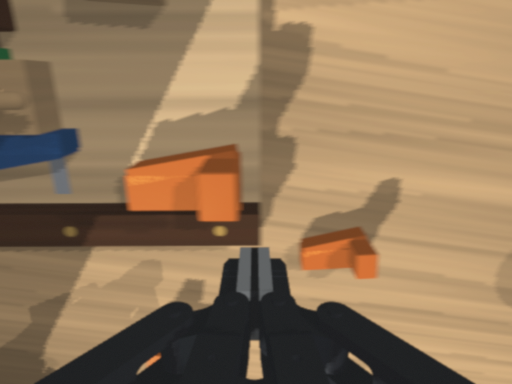

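The wedge is at (185,185) with its heel's right edge at x≈240. The fingers have just passed it, and the small decoy at (340,250) is clear. The arm was still moving, so I'll let it settle and re-measure.

apply_moves([
  {"tx":1.6,"ty":1.2,"tz":0,"turn":0,"jaw":-1},
  {"tx":1.6,"ty":1.2,"tz":0,"turn":0,"jaw":-1},
  {"tx":1.6,"ty":1.2,"tz":0,"turn":0,"jaw":-1},
  {"tx":1.6,"ty":1.2,"tz":0,"turn":0,"jaw":-1},
])

```text
time_s: 6.48
position: [0.579, -0.1372, 0.1473]
tool_rot: [[0.99, 0.143, 0.004], [0.143, -0.99, -0.003], [0.003, 0.004, -1.0]]
ft_force: [0.3, 0.3, 0.4]
grip_width: -0.0002
```

```bash
python3 jaw.py pics/w7.png; python3 -c "
from h import *
print(telemetry.observe()['position'],telemetry.observe()['tool_rot'])"
```

```text
t 6.5333 tcp clamp -52.98859590014579 -205.91856396522346 F 0.4245486504544062 0.4022991031825039 -0.511340908816351
jaw 900 x [-37.7 -19.6] y [-54.4 -29.5]
pad none
foot 378 x [-18.7  12.5] y [-43.6 -36. ]
wedge 5252 x [-70.8 -34. ] y [-174.7  -97.5]
thumb 1590 x [-66.8 -36.4] y [-174.4 -151.4]
[ 0.57895958 -0.13695616  0.14741745] [[ 0.98964224  0.14351095  0.00358458]
 [ 0.14352284 -0.98964146 -0.00331305]
 [ 0.00307199  0.0037932  -0.99998809]]
```

apply_moves([
  {"tx":0.1,"ty":0,"tz":4,"turn":-0.4,"jaw":-1},
  {"tx":0.1,"ty":0,"tz":8,"turn":-0.4,"jaw":-1},
  {"tx":0.1,"ty":0,"tz":10,"turn":-0.4,"jaw":-1},
  {"tx":0.1,"ty":0,"tz":10,"turn":-0.4,"jaw":-1},
  {"tx":0.1,"ty":0,"tz":10,"turn":-0.4,"jaw":-1},
])

```text
time_s: 6.95
position: [0.5798, -0.1362, 0.0473]
tool_rot: [[0.988, 0.151, 0.002], [0.151, -0.988, -0.003], [0.002, 0.003, -1.0]]
ft_force: [-0.4, -0.1, 0.0]
grip_width: -0.0003
```

apply_moves([
  {"tx":0,"ty":-0.5,"tz":0,"turn":0,"jaw":-1},
  {"tx":0,"ty":-1,"tz":0,"turn":0,"jaw":-1},
  {"tx":0,"ty":-1.5,"tz":0,"turn":0,"jaw":-1},
  {"tx":0,"ty":-2,"tz":0,"turn":0,"jaw":-1},
  {"tx":0,"ty":-2.5,"tz":0,"turn":0,"jaw":-1},
])

```text
time_s: 7.37
position: [0.5764, -0.111, 0.0481]
tool_rot: [[0.988, 0.152, 0.004], [0.152, -0.988, -0.003], [0.003, 0.004, -1.0]]
ft_force: [1.2, -1.1, 2.5]
grip_width: -0.0
```

apply_moves([
  {"tx":0,"ty":-0.5,"tz":0,"turn":0,"jaw":-1},
  {"tx":0,"ty":-1,"tz":0,"turn":0,"jaw":-1},
  {"tx":0,"ty":-1.5,"tz":0,"turn":0,"jaw":-1},
  {"tx":0,"ty":-2,"tz":0,"turn":0,"jaw":-1},
  {"tx":0,"ty":-2.5,"tz":0,"turn":0,"jaw":-1},
])

```text
time_s: 7.78
position: [0.5726, -0.0859, 0.0481]
tool_rot: [[0.988, 0.152, 0.004], [0.152, -0.988, -0.003], [0.003, 0.004, -1.0]]
ft_force: [0.9, -1.7, 1.9]
grip_width: 0.0
```

```bash
python3 jaw.py pics/w8.png
```

```text
t 7.8333 tcp clamp -51.83498581287659 -153.5486419056626 F 0.21960511961535265 -0.665798779283467 0.775637312799374
jaw 666 x [-35.9 -19.4] y [-54.1 -46.4]
pad none
foot none
wedge 8958 x [-75.2 -35.5] y [-120.4  -42.5]
thumb 493 x [-40.4 -38.2] y [-119.6  -98.1]
```

View pics/w8.png

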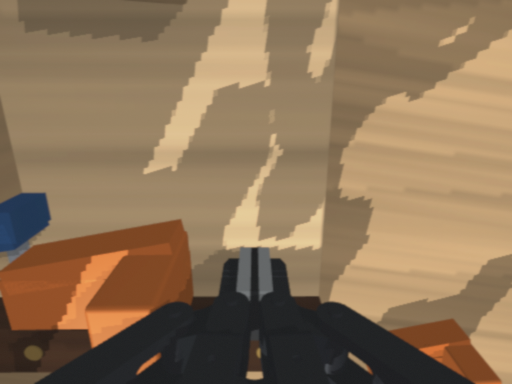

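The wedge has slid 54 mm with TCP–heel offset ≈33 mm, so the gripper's splayed linkage is pushing the thumb block rather than the fingertips. I'll back off, turn a quarter so the slim side leads, and push lower.

apply_moves([
  {"tx":0,"ty":1.5,"tz":0,"turn":0,"jaw":-1},
  {"tx":0,"ty":3,"tz":-2,"turn":0,"jaw":-1},
  {"tx":0,"ty":3,"tz":-6,"turn":0,"jaw":-1},
  {"tx":0,"ty":3,"tz":-8,"turn":0,"jaw":-1},
  {"tx":0,"ty":3,"tz":-8,"turn":0,"jaw":-1},
])

```text
time_s: 8.25
position: [0.5783, -0.1161, 0.1324]
tool_rot: [[0.988, 0.151, 0.01], [0.152, -0.988, -0.006], [0.009, 0.007, -1.0]]
ft_force: [0.6, -0.3, -0.1]
grip_width: 0.0001
```

```bash
python3 jaw.py pics/w9.png; python3 -c "
from h import *
print(telemetry.observe()['q'])"
```

```text
t 8.3 tcp clamp -51.43213066827523 -184.46069541463393 F -0.43557554599236703 -0.7995291553781779 -1.5251722262182401
jaw 673 x [-40.9 -20.9] y [-53.4 -18.6]
pad none
foot 253 x [-19.8  24.8] y [-42.8 -27.1]
wedge 4983 x [-76.3 -38.1] y [-119.7  -42.2]
thumb 627 x [-65.3 -40. ] y [-119.2  -96.5]
[-22.79529772  31.55805803  78.57651084  -0.08238951  69.40296185
  58.51080633]
```

apply_moves([
  {"tx":0,"ty":0,"tz":0,"turn":-7,"jaw":-1},
  {"tx":0,"ty":0,"tz":0,"turn":-14,"jaw":-1},
  {"tx":0,"ty":0,"tz":0,"turn":-21,"jaw":-1},
  {"tx":0,"ty":0,"tz":0,"turn":-28,"jaw":-1},
  {"tx":0,"ty":0,"tz":0,"turn":-35,"jaw":-1},
])

```text
time_s: 8.72
position: [0.5766, -0.1157, 0.1281]
tool_rot: [[0.719, 0.695, 0.004], [0.695, -0.719, -0.003], [0.001, 0.005, -1.0]]
ft_force: [-0.5, 0.1, 0.2]
grip_width: -0.0001
```

apply_moves([
  {"tx":0,"ty":0,"tz":0,"turn":-7,"jaw":-1},
  {"tx":0,"ty":0,"tz":0,"turn":-14,"jaw":-1},
  {"tx":0,"ty":0,"tz":0,"turn":-21,"jaw":-1},
  {"tx":0,"ty":0,"tz":0,"turn":-28,"jaw":-1},
  {"tx":0,"ty":0,"tz":0,"turn":-35,"jaw":-1},
])

```text
time_s: 9.13
position: [0.5759, -0.1159, 0.1263]
tool_rot: [[0.184, 0.983, 0.001], [0.983, -0.184, -0.002], [-0.002, 0.001, -1.0]]
ft_force: [-0.0, 0.1, -0.9]
grip_width: -0.0003
```

apply_moves([
  {"tx":0,"ty":0,"tz":0,"turn":-7,"jaw":-1},
  {"tx":0,"ty":0,"tz":0,"turn":-14,"jaw":-1},
  {"tx":0,"ty":0,"tz":0,"turn":-20,"jaw":-1},
  {"tx":0,"ty":0,"tz":0,"turn":-20,"jaw":-1},
])

```text
time_s: 9.47
position: [0.5753, -0.116, 0.1246]
tool_rot: [[-0.167, 0.986, -0.002], [0.986, 0.167, -0.001], [-0.0, -0.002, -1.0]]
ft_force: [0.1, -0.4, 0.0]
grip_width: 0.0003
```

```bash
python3 jaw.py pics/w10.png; python3 -c "
from h import *
s=telemetry.observe();print(s['position'],s['tool_rot'],s['q'])"
```

```text
t 9.5167 tcp clamp -53.35575295879471 -184.71889820636946 F 0.8696393534546815 -0.44693783904133755 0.1651993551448859
jaw none
pad none
foot none
wedge 5303 x [-75.3 -39.4] y [-118.5  -75.7]
thumb 3297 x [-69.1 -39.3] y [-118.8  -96.7]
[ 0.57541857 -0.11605109  0.12485653] [[-1.61042005e-01  9.86946510e-01 -1.43514512e-03]
 [ 9.86947298e-01  1.61040747e-01 -9.53671130e-04]
 [-7.10105552e-04 -1.56999371e-03 -9.99998515e-01]] [-22.9149188   31.9118257   78.85069495  -0.08803324  69.2919651
 -32.15110404]
```

View pics/w10.png

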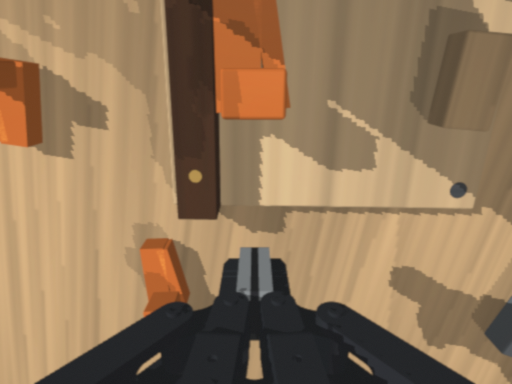

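The view shows the wedge squarely along the fence, heel at (250,95), with the fingers in line behind it. The decoy at (165,275) is to the side.

apply_moves([
  {"tx":2.5,"ty":0,"tz":0,"turn":0.6,"jaw":-1},
  {"tx":2.5,"ty":0,"tz":3,"turn":0.6,"jaw":-1},
  {"tx":2.5,"ty":0,"tz":6.6,"turn":0.6,"jaw":-1},
  {"tx":2.5,"ty":0,"tz":6.6,"turn":0.6,"jaw":-1},
  {"tx":2.5,"ty":0,"tz":6.6,"turn":0.6,"jaw":-1},
])

```text
time_s: 9.93
position: [0.5705, -0.0913, 0.0576]
tool_rot: [[-0.148, 0.989, -0.005], [0.989, 0.148, 0.001], [0.001, -0.005, -1.0]]
ft_force: [0.2, -0.1, 1.1]
grip_width: -0.0001
```

apply_moves([
  {"tx":0.6,"ty":0,"tz":0,"turn":0,"jaw":-1},
  {"tx":1.2,"ty":0,"tz":0,"turn":0,"jaw":-1},
  {"tx":1.8,"ty":0,"tz":0,"turn":0,"jaw":-1},
  {"tx":2.4,"ty":0,"tz":0,"turn":0,"jaw":-1},
  {"tx":3,"ty":0,"tz":0,"turn":0,"jaw":-1},
])

```text
time_s: 10.35
position: [0.5662, -0.061, 0.0585]
tool_rot: [[-0.148, 0.989, -0.004], [0.989, 0.148, 0.0], [0.001, -0.004, -1.0]]
ft_force: [0.8, -0.5, 0.6]
grip_width: -0.0001
```

apply_moves([
  {"tx":0.4,"ty":0,"tz":0,"turn":0,"jaw":-1},
  {"tx":0.8,"ty":0,"tz":0,"turn":0,"jaw":-1},
  {"tx":1.2,"ty":0,"tz":0,"turn":0,"jaw":-1},
  {"tx":1.6,"ty":0,"tz":0,"turn":0,"jaw":-1},
  {"tx":1.6,"ty":0,"tz":0,"turn":0,"jaw":-1},
])

```text
time_s: 10.77
position: [0.5637, -0.0444, 0.0585]
tool_rot: [[-0.149, 0.989, -0.004], [0.989, 0.149, 0.0], [0.001, -0.004, -1.0]]
ft_force: [-0.6, 0.9, 0.2]
grip_width: 0.0001
```

```bash
python3 jaw.py pics/w11.png
```

```text
t 10.8167 tcp clamp -54.22494469854001 -112.49167605401146 F 0.11228224274230443 0.05379831810385659 0.00765913114323969
jaw 7886 x [-42.6 -20.1] y [-52.5  -2.3]
pad 1374 x [26.4 35.2] y [-19.1  -3.5]
foot 5408 x [-19.1   6.1] y [-42.5  -3.8]
wedge 12737 x [-75.3 -40. ] y [-98.1 -27.3]
thumb 4754 x [-69.5 -40.1] y [-99.  -76.5]
```

apply_moves([
  {"tx":0.2,"ty":0,"tz":0,"turn":0,"jaw":-1},
  {"tx":0.4,"ty":0,"tz":0,"turn":0,"jaw":-1},
  {"tx":0.6,"ty":0,"tz":0,"turn":0,"jaw":-1},
  {"tx":0.6,"ty":0,"tz":0,"turn":0,"jaw":-1},
])

```text
time_s: 11.15
position: [0.5628, -0.0385, 0.0585]
tool_rot: [[-0.149, 0.989, -0.005], [0.989, 0.149, 0.0], [0.001, -0.004, -1.0]]
ft_force: [-0.2, 0.3, -0.2]
grip_width: 0.0002
```

apply_moves([
  {"tx":0.2,"ty":0,"tz":0,"turn":0,"jaw":-1},
  {"tx":0.4,"ty":0,"tz":0,"turn":0,"jaw":-1},
  {"tx":0.6,"ty":0,"tz":0,"turn":0,"jaw":-1},
  {"tx":0.6,"ty":0,"tz":0,"turn":0,"jaw":-1},
])

```text
time_s: 11.48
position: [0.5617, -0.0322, 0.0584]
tool_rot: [[-0.149, 0.989, -0.005], [0.989, 0.149, 0.001], [0.001, -0.005, -1.0]]
ft_force: [-0.7, -0.3, -0.3]
grip_width: 0.0004
```

apply_moves([
  {"tx":0.2,"ty":0,"tz":0,"turn":0,"jaw":-1},
  {"tx":0.4,"ty":0,"tz":0,"turn":0,"jaw":-1},
  {"tx":0.4,"ty":0,"tz":0,"turn":0,"jaw":-1},
])

```text
time_s: 11.73
position: [0.561, -0.0278, 0.0585]
tool_rot: [[-0.149, 0.989, -0.005], [0.989, 0.149, 0.001], [0.001, -0.005, -1.0]]
ft_force: [1.0, -0.4, -0.1]
grip_width: -0.0
```

apply_moves([
  {"tx":0.2,"ty":0,"tz":0,"turn":0,"jaw":-1},
  {"tx":0.4,"ty":0,"tz":0,"turn":0,"jaw":-1},
  {"tx":0.4,"ty":0,"tz":0,"turn":0,"jaw":-1},
])

```text
time_s: 11.98
position: [0.5603, -0.0235, 0.0584]
tool_rot: [[-0.15, 0.989, -0.005], [0.989, 0.15, 0.001], [0.002, -0.005, -1.0]]
ft_force: [-0.8, -0.7, 0.6]
grip_width: -0.0001
```

apply_moves([
  {"tx":0.2,"ty":0,"tz":0,"turn":0,"jaw":-1},
  {"tx":0.3,"ty":0,"tz":0,"turn":0,"jaw":-1},
  {"tx":0.3,"ty":0,"tz":0,"turn":0,"jaw":-1},
])

```text
time_s: 12.23
position: [0.5598, -0.0203, 0.0585]
tool_rot: [[-0.15, 0.989, -0.005], [0.989, 0.15, 0.001], [0.002, -0.005, -1.0]]
ft_force: [0.1, 0.2, 0.3]
grip_width: 0.0
```

apply_moves([
  {"tx":0.2,"ty":0,"tz":0,"turn":0,"jaw":-1},
  {"tx":0.3,"ty":0,"tz":0,"turn":0,"jaw":-1},
  {"tx":0.3,"ty":0,"tz":0,"turn":0,"jaw":-1},
])

```text
time_s: 12.48
position: [0.5593, -0.017, 0.0585]
tool_rot: [[-0.15, 0.989, -0.005], [0.989, 0.15, 0.001], [0.002, -0.005, -1.0]]
ft_force: [-0.3, -0.3, 0.3]
grip_width: 0.0001
```

```bash
python3 jaw.py pics/w12.png
```

```text
t 12.5333 tcp clamp -54.4338066798306 -84.49749277390511 F -0.5799060402510705 -0.07764625866328012 0.35257134428663617
jaw 8508 x [-47.3 -20.2] y [-51.2  23.4]
pad 3908 x [26.3 35. ] y [-18.8  24.1]
foot 5948 x [-19.1  25.9] y [-41.9  23.9]
wedge 7329 x [-75.6 -40. ] y [-70.8  -0.4]
thumb 3417 x [-68.  -40.6] y [-71.4 -48.9]
```

apply_moves([
  {"tx":0.2,"ty":0,"tz":0,"turn":0,"jaw":-1},
  {"tx":0.3,"ty":0,"tz":0,"turn":0,"jaw":-1},
  {"tx":0.3,"ty":0,"tz":0,"turn":0,"jaw":-1},
])

```text
time_s: 12.78
position: [0.5588, -0.0139, 0.0585]
tool_rot: [[-0.15, 0.989, -0.005], [0.989, 0.15, 0.001], [0.002, -0.005, -1.0]]
ft_force: [-1.0, 0.9, 0.3]
grip_width: -0.0002
```

apply_moves([
  {"tx":0.2,"ty":0,"tz":0,"turn":0,"jaw":-1},
  {"tx":0.3,"ty":0,"tz":0,"turn":0,"jaw":-1},
  {"tx":0.3,"ty":0,"tz":0,"turn":0,"jaw":-1},
])

```text
time_s: 13.03
position: [0.5583, -0.0109, 0.0585]
tool_rot: [[-0.15, 0.989, -0.005], [0.989, 0.15, 0.001], [0.002, -0.005, -1.0]]
ft_force: [0.0, -1.8, 0.4]
grip_width: -0.0004
```

apply_moves([
  {"tx":0.2,"ty":0,"tz":0,"turn":0,"jaw":-1},
  {"tx":0.3,"ty":0,"tz":0,"turn":0,"jaw":-1},
  {"tx":0.3,"ty":0,"tz":0,"turn":0,"jaw":-1},
])

```text
time_s: 13.28
position: [0.558, -0.0089, 0.0587]
tool_rot: [[-0.151, 0.989, -0.005], [0.989, 0.151, -0.001], [-0.001, -0.005, -1.0]]
ft_force: [-0.9, -6.8, 0.7]
grip_width: 0.0001
```

apply_moves([
  {"tx":0.2,"ty":0,"tz":0,"turn":0,"jaw":-1},
  {"tx":0.3,"ty":0,"tz":0,"turn":0,"jaw":-1},
  {"tx":0.3,"ty":0,"tz":0,"turn":0,"jaw":-1},
])

```text
time_s: 13.53
position: [0.5578, -0.0076, 0.0591]
tool_rot: [[-0.151, 0.989, -0.004], [0.989, 0.151, -0.004], [-0.004, -0.005, -1.0]]
ft_force: [-1.6, -10.2, 1.8]
grip_width: -0.0002
```

apply_moves([
  {"tx":0.15,"ty":0,"tz":0,"turn":0,"jaw":-1},
  {"tx":0.15,"ty":0,"tz":0,"turn":0,"jaw":-1},
  {"tx":0.15,"ty":0,"tz":0,"turn":0,"jaw":-1},
])

```text
time_s: 13.78
position: [0.5578, -0.0075, 0.0592]
tool_rot: [[-0.151, 0.989, -0.004], [0.989, 0.151, -0.007], [-0.006, -0.005, -1.0]]
ft_force: [-0.8, -9.8, -0.6]
grip_width: -0.0001
```

apply_moves([
  {"tx":0.15,"ty":0,"tz":0,"turn":0,"jaw":-1},
  {"tx":0.15,"ty":0,"tz":0,"turn":0,"jaw":-1},
  {"tx":0.15,"ty":0,"tz":0,"turn":0,"jaw":-1},
])

```text
time_s: 14.03
position: [0.5578, -0.0075, 0.0593]
tool_rot: [[-0.151, 0.989, -0.003], [0.988, 0.151, -0.01], [-0.009, -0.005, -1.0]]
ft_force: [-0.5, -9.4, -0.3]
grip_width: 0.0
```

apply_moves([
  {"tx":0.2,"ty":0,"tz":0,"turn":0,"jaw":-1},
  {"tx":0.22,"ty":0,"tz":0,"turn":0,"jaw":-1},
  {"tx":0.22,"ty":0,"tz":0,"turn":0,"jaw":-1},
])

```text
time_s: 14.28
position: [0.5578, -0.0071, 0.0596]
tool_rot: [[-0.151, 0.989, -0.003], [0.988, 0.151, -0.013], [-0.012, -0.004, -1.0]]
ft_force: [-1.4, -11.2, 1.2]
grip_width: -0.0002
```

apply_moves([
  {"tx":0.22,"ty":0,"tz":0,"turn":0,"jaw":-1},
  {"tx":0.25,"ty":0,"tz":0,"turn":0,"jaw":-1},
  {"tx":0.25,"ty":0,"tz":0,"turn":0,"jaw":-1},
])

```text
time_s: 14.53
position: [0.5577, -0.0067, 0.06]
tool_rot: [[-0.151, 0.989, -0.002], [0.988, 0.151, -0.017], [-0.016, -0.004, -1.0]]
ft_force: [-2.0, -12.5, 1.1]
grip_width: 0.0001
```

apply_moves([
  {"tx":0.28,"ty":0,"tz":0,"turn":0,"jaw":-1},
  {"tx":0.31,"ty":0,"tz":0,"turn":0,"jaw":-1},
  {"tx":0.31,"ty":0,"tz":0,"turn":0,"jaw":-1},
])

```text
time_s: 14.78
position: [0.5576, -0.0059, 0.0604]
tool_rot: [[-0.151, 0.988, -0.001], [0.988, 0.151, -0.021], [-0.02, -0.004, -1.0]]
ft_force: [-3.1, -15.0, 2.1]
grip_width: -0.0002
```

apply_moves([
  {"tx":0.33,"ty":0,"tz":0,"turn":0,"jaw":-1},
  {"tx":0.34,"ty":0,"tz":0,"turn":0,"jaw":-1},
  {"tx":0.34,"ty":0,"tz":0,"turn":0,"jaw":-1},
])

```text
time_s: 15.03
position: [0.5575, -0.0051, 0.0609]
tool_rot: [[-0.152, 0.988, -0.0], [0.988, 0.151, -0.026], [-0.025, -0.004, -1.0]]
ft_force: [-1.6, -16.2, 3.2]
grip_width: 0.0002
```

apply_moves([
  {"tx":0.34,"ty":0,"tz":0,"turn":0,"jaw":-1},
  {"tx":0.35,"ty":0,"tz":0,"turn":0,"jaw":-1},
  {"tx":0.35,"ty":0,"tz":0,"turn":0,"jaw":-1},
  {"tx":0.35,"ty":0,"tz":0,"turn":0,"jaw":-1},
])

```text
time_s: 15.37
position: [0.5574, -0.0044, 0.0614]
tool_rot: [[-0.152, 0.988, 0.001], [0.988, 0.152, -0.03], [-0.03, -0.004, -1.0]]
ft_force: [-1.9, -17.3, 2.7]
grip_width: 0.0003
```

```bash
python3 jaw.py pics/w13.png; python3 jaw.py pics/w14.png|head -1
```

```text
t 15.4167 tcp clamp -54.457366988729376 -71.62341005714741 F -5.423608217316176 -16.8674818448199 3.002875287399071
jaw 7675 x [-48.6 -19.3] y [-51.4  36.7]
pad 4648 x [27.2 36. ] y [-18.2  36.4]
foot 5940 x [-18.   27.2] y [-41.7  36.4]
wedge 6788 x [-75.9 -40.5] y [-57.4   5.6]
thumb 3998 x [-69.5 -41.6] y [-57.8 -35.8]
t 15.4667 tcp clamp -54.45445602184972 -71.63660776366831 F -4.865332556659325 -17.04115577592413 2.9293077850916625
```

A steady 17 N is on the jammed wedge and the pad has given about 0.9 mm (≈11 N). I'll release now.

apply_moves([
  {"tx":-0.2,"ty":0,"tz":0,"turn":0,"jaw":-1},
  {"tx":-0.7,"ty":0,"tz":0,"turn":0,"jaw":-1},
  {"tx":-2,"ty":0,"tz":0,"turn":0,"jaw":-1},
  {"tx":-3,"ty":0,"tz":0,"turn":0,"jaw":-1},
  {"tx":-3.5,"ty":0,"tz":0,"turn":0,"jaw":-1},
])

```text
time_s: 15.88
position: [0.5631, -0.0406, 0.0625]
tool_rot: [[-0.151, 0.989, 0.001], [0.988, 0.151, -0.03], [-0.03, -0.003, -1.0]]
ft_force: [-1.3, -0.1, 0.7]
grip_width: 0.0001
```

apply_moves([
  {"tx":0,"ty":0,"tz":-4,"turn":0,"jaw":-1},
  {"tx":0,"ty":0,"tz":-8,"turn":0,"jaw":-1},
  {"tx":0,"ty":0,"tz":-10,"turn":0,"jaw":-1},
  {"tx":0,"ty":0,"tz":-10,"turn":0,"jaw":-1},
  {"tx":0,"ty":0,"tz":-10,"turn":0,"jaw":-1},
])

```text
time_s: 16.3
position: [0.5632, -0.0379, 0.1631]
tool_rot: [[-0.15, 0.989, 0.003], [0.988, 0.15, -0.031], [-0.031, -0.002, -1.0]]
ft_force: [-0.3, 0.6, -2.1]
grip_width: 0.0001
```

```bash
python3 jaw.py pics/w15.png; python3 - <<'E'
from h import *
save("scene","pics/scene1.png")
E
```

```text
t 16.35 tcp clamp -54.301273945025336 -105.33215299556161 F -0.2960575827110767 -0.1656264010625386 -0.2880090985084741
jaw 2900 x [-45.2 -20.3] y [-50.8  18.2]
pad 1046 x [26.9 35.4] y [-18.   19.1]
foot 1903 x [-18.5  44.7] y [-41.6  19.4]
wedge 2150 x [-75.8 -41. ] y [-57.9 -17.2]
thumb 1866 x [-71.3 -41.5] y [-57.8 -35.5]
```

View pics/w15.png

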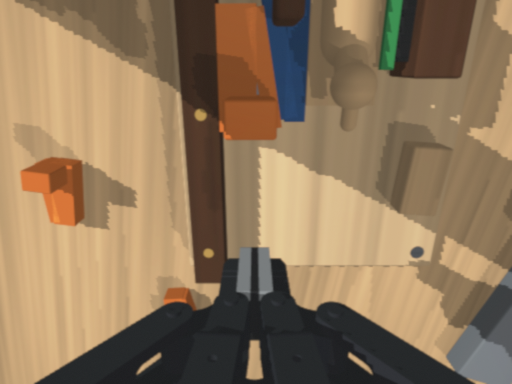

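View pics/scene1.png

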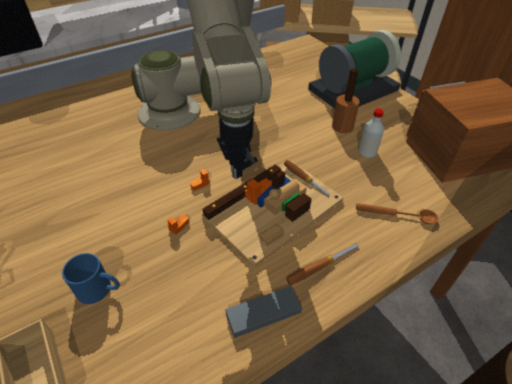

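The wedge sits flat between fence (200,110) and jaw (290,60) with its heel still at y = −58 mm after release. The arm is clear, and the mallet, glue, mug, gouge and offcut look unmoved.

```bash
python3 -c "
from rig import close_job
print(close_job())"
```

```text
the job is handed in; nothing more can be done
None
```

The bird should now be clamped: I slid the jaw up by its handle until it nipped the bird against the pad, then drove the large wedge in until it jammed. I handed the job in at about 16.4 s.

- **Nip:** I pushed the handle with up to about 10 N, and the jaw and bird stopped moving, before I touched the wedge.
- **Wedge:** it travelled about 117 mm and I held a steady push of about 17 N on it. The first 54 mm were pushed by the gripper's splayed linkage against the thumb block, not by the fingertips. I noticed this, backed off, turned the gripper a quarter and finished with the fingertips.
- **After letting go:**
  - The wedge heel stayed where it was, at y ≈ −58 mm.
  - Wrist forces returned to about zero, and the arm was well clear.
  - In the last scene picture the gouge, offcut, mallet, glue and mug look unmoved; I judged this by eye only.
- **Not confirmed:** I could not read the bird's squeeze directly. While I was pushing, the pad had moved about 0.9 mm, which suggests roughly 11 N. After release it read 0.3 mm less, from a different viewpoint and with about as much uncertainty. I therefore relied on the 17 N push being within the given 14–20 N range.

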